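# Fit the loose gauge holder into the free tapered way

## Task

One of the two dovetail ways on the dark steel bed already carries a gauge holder, the other is empty. Stand the loose gauge holder on the bed in front of the empty way, narrow end of its foot leading, slide it in along the way and push it firmly until it wedges tight, its back end about flush with the mouth of the way, then let go. Keep the holder upright, and leave the fitted holder and the things lying about the bench alone.

Things in the scene. Friction and masses are not known exactly. Their poses are not given: they have to be found in the camera images.
- bed: dark oiled steel bed, 230 x 250 x 24 mm, fixed on the bench, with two equal tapered ways side by side on its far half, 136 mm apart. The undercut rails mean a foot can only be slid in from the mouth. Before each mouth the bed's top runs on flat, level with the way's floor, for 120 mm: a landing to set the foot on. Origin: centre of the underside; x along the ways, mouth to narrow end
- way_a_seat (a point): centre of the floor of the left tapered dovetail way, half-way along it, 24 mm above the bench. x points along the way from its wide mouth (x = -50 mm, nearer the robot) to its narrow open end (x = +50), z up. Rails 16 mm high, leaning inwards 25 degrees; floor width 70 mm at the mouth, 50 at the end, 15 less at the rails' tops. One way is free, the other taken by the fitted holder
- way_b_seat (a point): centre of the floor of the right tapered dovetail way, half-way along it, 24 mm above the bench. x points along the way from its wide mouth (x = -50 mm, nearer the robot) to its narrow open end (x = +50), z up. Rails 16 mm high, leaning inwards 25 degrees; floor width 70 mm at the mouth, 50 at the end, 15 less at the rails' tops. One way is free, the other taken by the fitted holder
- fitted_foot (a point): the gauge holder already fixed tight in one of the ways, same shape as the loose one; this point is the centre of the underside of its foot, so it coincides with the seat of the way that is taken. Its top is 106 mm above the bench
- holder_foot (a point): the loose gauge holder, 0.4 to 0.85 kg, upright on the bench: centre of its foot's underside; x to the narrow leading end (dial side), z up. Foot 100 mm long, 16 high, underside 70 wide at the tail (x = -50), 50 at the lead, top 15 narrower. It meets both rails when this point is at the seat, tail flush with the mouth; a level push of 8 to 15 N wedges it there and friction keeps it
- holder_grip (a point): grasp point inside the loose holder's upright brass post, 15 mm behind holder_foot (towards the tail), 60 mm above the underside; same axes. Post 24 mm thick across y, 40 along x (flat back face 35 mm behind holder_foot, good to push on), top 82 mm above the underside. Ahead of it the dial gauge, 60 mm across, fills x = 17 to 44 mm from holder_foot, 20 to 80 mm up
- weight_mid (a point): black steel ring weight, 110 mm across, 22 mm high, lying on the bench; its centre. Bystander
- jar_mid (a point): white jar with black lid, 60 mm across, 70 mm high; its centre. Bystander
- spanner_mid (a point): steel spanner, 180 mm long, lying flat; about its middle. Bystander
Mind the look-alikes: they are no part of the job. Leave any purple look-alike of the part that bears holder_foot alone.

How it is judged:
On the way:
1. the loose holder stands on the landing in front of the free way, or just inside its mouth, level and in line with it (((x of holder_foot in the frame of way_a_seat between -0.13 and -0.04 m and y of holder_foot in the frame of way_a_seat between -0.015 and 0.015 m and z of holder_foot in the frame of way_a_seat between -0.004 and 0.005 m and angle between the x axis of holder_foot and the x axis of way_a_seat, either way round below 0.15 rad) or (x of holder_foot in the frame of way_b_seat between -0.13 and -0.04 m and y of holder_foot in the frame of way_b_seat between -0.015 and 0.015 m and z of holder_foot in the frame of way_b_seat between -0.004 and 0.005 m and angle between the x axis of holder_foot and the x axis of way_b_seat, either way round below 0.15 rad))), for 0.1 s.
At the end, for the whole second after the job is handed in: the loose holder sits wedged in the free way: its foot no more than 2 mm short of the seat (6 mm beyond at most), within 3 mm of the way's middle line and of its floor, in line within 0.03 rad and upright within 0.05 rad, at rest and released (((x of holder_foot in the frame of way_a_seat between -0.002 and 0.006 m and y of holder_foot in the frame of way_a_seat between -0.003 and 0.003 m and z of holder_foot in the frame of way_a_seat between -0.003 and 0.003 m and angle between the x axis of holder_foot and the x axis of way_a_seat, either way round below 0.03 rad) or (x of holder_foot in the frame of way_b_seat between -0.002 and 0.006 m and y of holder_foot in the frame of way_b_seat between -0.003 and 0.003 m and z of holder_foot in the frame of way_b_seat between -0.003 and 0.003 m and angle between the x axis of holder_foot and the x axis of way_b_seat, either way round below 0.03 rad)) and angle between holder_foot's own z axis and vertical below 0.05 rad and linear speed of holder below 0.01 m/s); the robot touches nothing.
It fails at once if the fitted holder is pushed with more than 6 N (contact force between any of the arm, the fingers, holder and fitted above 6 N).
It fails at once if the loose holder is tipped by more than 0.5 rad (angle between holder_foot's own z axis and vertical above 0.5 rad).
It fails at once if a bystander (ring weight, jar or spanner) is moved by more than 30 mm (distance of any of weight_mid, jar_mid, spanner_mid from where it was at the start of the episode above 0.03 m).
It also fails if it takes over 61 s, if anything falls off the work surface, if the arm or the gripper's body presses on something with over 40 N, if the wrist force passes 120 N, or if a joint passes its speed limit or range.

## Robot

A 7-joint arm with a two-finger parallel gripper is mounted at the origin on the work surface. World frame = base frame: x ahead of the robot, y to its left, z up, the work surface at z = 0. Lengths are in m, angles in rad, forces in N, time in s.
With the tool pointing down it reaches from about 0.4 to 0.875 m from the base axis. Payload 19.3 kg.
Tool frame: the origin (TCP) lies on the centre line of the jaws, within the pads' length; the fingertips stand 11 mm ahead of it and the grasp point (between the pads) lies 8 mm behind it; z points along the fingers, y is the line along which they close (so a half turn about z gives the same grasp; the last joint's range is limited). The gripper opens to 85 mm and grips with 20 to 120 N. Pads are 22 mm wide; open, the fingers measure 114 mm over their backs; the gripper's body (76 mm by 85 mm) begins 54 mm behind the grasp point. The pads swing forward as they close: fully open they stand 13 mm farther back than shut.
Start: joints at [-1.404, 0.521, -0.036, 1.599, 0.021, 1.021, -0.113], TCP at [0.147, 0.608, 0.242] pointing down, gripper open.
Joint ranges: [-2.91, 2.91], [-0.3, 2.13], [-1.5, 1.42], [0.17, 2.43], [-1.26, 4.41], [0.16, 1.93], [-2.52, 2.52]. Speed limits (rad/s): [1.89, 1.89, 2.39, 2.39, 3.01, 3.01, 3.01].

## Interface

Orientations are given as a unit quaternion [w, x, y, z].
In Python, from bench import r, capture, get_calibration gives the robot as it stands.
- The arm moves only by the tool play_rows, never from a script. Its argument "increments" is text: rows parted by semicolons, each of 5 numbers parted by spaces: the shift along the tool's x, y, z in m, then the turn about the tool's z in rad, then the finger opening in m, from 0 to 0.0854. A call has 1 to 20 rows; each row shifts and turns the commanded pose from where the row before left it, along the tool's axes as they then stand; what a row does not reach is not made up. A row lasts 1/8 s, in which the tool goes at most 62.5 mm and 10.7 degrees, less where a joint would pass 70% of its speed; a pose out of reach is approached as far as the arm can. A call is refused whole if a number of a shift passes 0.0625 or a number of a turn 0.188, either way. A call with a gripper value outside its range is refused whole. The fingers move at their own pace and stop on an object; "grip_force" is the grip in N (left out, the last holds). Time passes only in rows, so rows that do not move let the fingers close. It gives the time, the measured TCP pose, the force, the opening and the grip force at its end, in the units of the state.
- r.get_obs(): the state, without advancing time (a new reading comes with each control period).
- capture(name): name is "scene" or "top" or "wrist"; returns (picture, depth): 480x640x3 uint8, red, green, blue; 480x640 float32, m along the optical axis (not along the pixel's ray), 0 where there is no reading.
- get_calibration(name): a dict with "mtx" (3x3 intrinsics, pixels), "R" (3x3) and "t" (3): a world point X has camera coordinates R X + t. Camera axes: x right, y down, z forward; pixel columns grow to the right and rows downward; lengths in m; the calibration is good to about 2 mm. A picture is of the moment at which its call begins: read the wrist's pose just before it. get_calibration takes no time and is no camera call; for the wrist camera it gives the pose at the moment of the call.
- r.finish_job(): hands the job in; it is judged then, once.
The state is a dict: "time": time; "joint_positions": joint angles; "joint_velocities": joint speeds; "tau": joint torques, N m; "tcp_pos": TCP position; "tool_rot": TCP orientation; "contact_force": force on the tool from outside, world axes, zero at the start; "moment": the same for the moment, N m; "gripper_width": finger opening in m; "grasp_force": force on a finger pad.
Only numpy, scipy, OpenCV 4.12 (cv2) and the standard library are available. Lean on these libraries where they do the work, as an engineer would, in place of code of your own. Each camera call takes 0.05 s, during which the arm holds its last target. There are 200 camera calls.

## Working session

There is one attempt and no reset: what is moved stays moved. The work goes in short steps, Python scripts to look and compute and a tool call to move; the robot and the scene stay as the last step left them, time stands still between calls to the robot, and variables do not carry over. Pictures are saved under pics/ and viewed, at most 10 in all, crops included, and the job is handed in when it is done.

Besides the shell and the picture viewer there is one more tool, called as name(argument=value, ...), one argument or row to a line, values as JSON. play_rows: Moves the arm, as the interface text tells. Its arguments: {"type":"object","properties":{"increments":{"type":"string"},"grip_force":{"type":"number"}},"required":["increments"]}

```bash
mkdir -p pics
cat > h.py <<'E'
import numpy as np, cv2
from bench import r, capture, get_calibration
def cloud(name):
    c=get_calibration(name); im,d=capture(name)
    K=np.array(c["mtx"]);R=np.array(c["R"]);t=np.array(c["t"])
    v,u=np.mgrid[0:480,0:640]
    P=np.stack([(u-K[0,2])/K[0,0]*d,(v-K[1,2])/K[1,1]*d,d],-1)
    W=(P-t)@R; W[d==0]=np.nan
    return im,d,W
def save(n,im): cv2.imwrite("pics/"+n,im[...,::-1])
E
python3 - <<'E'
from h import *
o=r.get_obs();print(o)
for n in("scene","top"):
    im,d,W=cloud(n);save(n+"0.png",im);np.savez("/tmp/"+n,im=im,d=d,W=W)
    c=get_calibration(n);print(n,np.array(c["mtx"]).round(1).tolist(),(-np.array(c["R"]).T@np.array(c["t"])).round(3))
E
```

```text
{'time': 0.0, 'joint_positions': array([-1.40420797,  0.52203416, -0.03634369,  1.59998242,  0.02119999,
        1.02109796, -0.11279466]), 'joint_velocities': array([-0.00177176, -0.00112284, -0.00061711, -0.00076928,  0.00016883,
       -0.00104748, -0.00086624]), 'tau': array([-3.19697956e-04, -9.27106619e+01,  1.97981469e+00, -3.69931197e+01,
        1.78781088e-02,  8.11443228e-03,  1.27588692e-05]), 'tcp_pos': array([0.14656466, 0.60724717, 0.24172215]), 'tool_rot': array([-3.10212459e-05,  1.18113280e-01,  9.92999965e-01, -5.67616716e-04]), 'contact_force': array([-0.03337904, -0.47657413, -0.86554838]), 'moment': array([-0.00600982,  0.03122411,  0.07971155]), 'grasp_force': 0.0, 'gripper_width': 0.08537871486128412}
scene [[465.5, 0.0, 322.3], [0.0, 465.5, 235.7], [0.0, 0.0, 1.0]] [ 1.449 -0.286  0.859]
top [[476.8, 0.0, 315.8], [0.0, 476.8, 240.3], [0.0, 0.0, 1.0]] [0.402 0.009 1.279]
```

View pics/scene0.png

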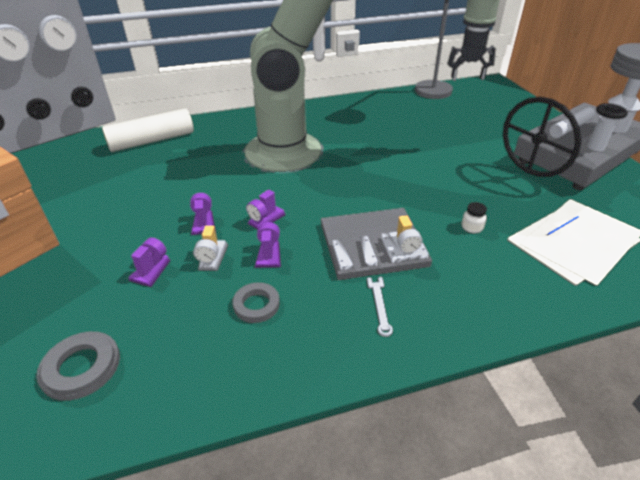

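View pics/top0.png

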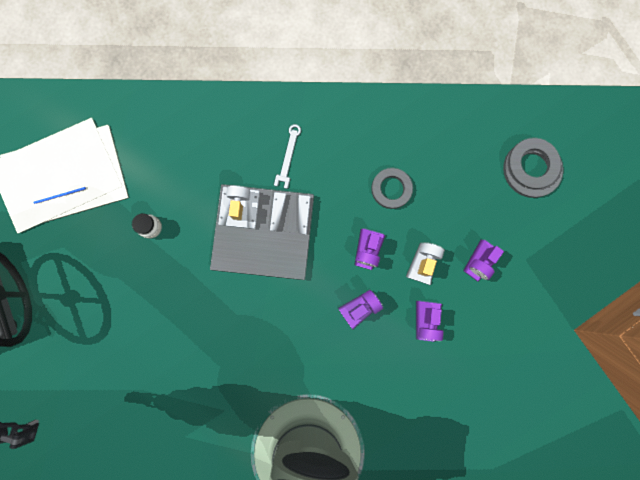

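The top view shows the candidates: the white-footed, brass-posted holder at (427,262), and four purple look-alikes at (370,248), (361,309), (430,320) and (485,260). Only the one at (427,262) has the steel foot and brass post. The fitted holder is in the left way at (236,205), and the right way at (290,212) is free. Next I'll measure these and confirm the pick in an enlarged crop.

Run:
```python
from h import *
cr=[]
for n in("top","scene"):
    D=np.load(f"/tmp/{n}.npz");im,W=D["im"],D["W"]
    hsv=cv2.cvtColor(im,cv2.COLOR_RGB2HSV);z=W[...,2]
    brass=((hsv[...,0]>15)&(hsv[...,0]<32)&(hsv[...,1]>110)&(hsv[...,2]>100)).astype(np.uint8)
    k,l,s,c=cv2.connectedComponentsWithStats(brass)
    for i in range(1,k):
        if 20<s[i,4]<2000:
            P=W[l==i]; T=P[(P[:,2]>np.nanmax(P[:,2])-.006)]
            rc=cv2.minAreaRect((T[:,:2]*1000).astype(np.float32))
            print(n,"brass",c[i].round(),s[i,4],"top z",np.nanmedian(T[:,2]).round(4),"mean",T.mean(0).round(4),rc)
    # light-grey foot
    V=(hsv[...,1]<60)&(hsv[...,2]>120)
    ok=(W[...,0]>.3)&(W[...,0]<.75)&(abs(W[...,1])<.5)
    for nm,sel in(("foot",V&ok&(z>.008)&(z<.025)&(W[...,1]<-.1)&(W[...,1]>-.4)),("rails",V&ok&(z>.033)&(z<.046)&(W[...,1]>-.1)),
                  ("bed",ok&(z>.018)&(z<.032)&(W[...,1]>-.05)&(W[...,1]<.32)),("dial",V&ok&(z>.03)&(W[...,1]<-.1)&(W[...,1]>-.4))):
        k,l,s,c=cv2.connectedComponentsWithStats(sel.astype(np.uint8))
        for i in range(1,k):
            if s[i,4]>60:
                P=W[l==i];rc=cv2.minAreaRect((P[:,:2]*1000).astype(np.float32))
                print(n,nm,c[i].round(),s[i,4],P.mean(0).round(4),[np.round(q,1).tolist() if not np.isscalar(q) else round(q,1) for q in rc])
    u,v=(427,262) if n=="top" else (210,248)
    cr.append(cv2.resize(im[v-50:v+50,u-65:u+65],None,fx=4,fy=4,interpolation=2)[:,:400])
    if n=="top":
        cr.append(cv2.resize(im[175:285,205:320],(400,400),interpolation=2))
save("crop.png",np.hstack(cr[:2]))
```

```text
top brass [238. 212.] 82 top z 0.1038 mean [0.6062 0.1793 0.104 ] ((610.7034301757812, 176.41453552246094), (15.986058235168457, 40.09633255004883), 59.38422775268555)
top brass [425. 268.] 120 top z 0.0829 mean [ 0.4692 -0.3023  0.0829] ((471.7254943847656, -306.2153625488281), (23.27305793762207, 35.54447937011719), 72.57793426513672)
top foot [392. 187.] 690 [ 0.69   -0.2283  0.0204] [[690.0, -228.5], [105.8, 105.9], 31.8]
top foot [418. 270.] 291 [ 0.4666 -0.296   0.0147] [[473.1, -308.0], [59.8, 73.0], 69.3]
top rails [239. 211.] 847 [0.6208 0.1801 0.0388] [[630.2, 182.8], [95.2, 100.6], 84.0]
top rails [277. 210.] 338 [0.6233 0.0816 0.0388] [[619.7, 80.4], [27.7, 100.9], 83.6]
top rails [303. 213.] 354 [0.6145 0.0128 0.0389] [[612.9, 12.1], [26.9, 101.6], 86.8]
top rails [152. 229.] 84 [0.572  0.405  0.0406] [[573.3, 408.5], [30.3, 58.0], 57.8]
top bed [264. 240.] 5818 [0.545  0.1144 0.023 ] [[568.7, 120.9], [250.2, 230.6], 84.0]
top dial [431. 250.] 283 [ 0.5145 -0.3163  0.0689] [[511.6, -319.2], [58.5, 37.0], 70.6]
scene brass [404. 223.] 160 top z 0.1059 mean [0.6163 0.183  
[... 386 characters left out ...]
. 299.] 682 [ 0.6902 -0.2284  0.0222] [[689.7, -227.2], [105.3, 106.2], 79.7]
scene rails [474. 219.] 106 [0.5958 0.4095 0.0403] [[591.9, 413.9], [57.8, 38.3], 55.8]
scene rails [401. 248.] 545 [0.6422 0.1663 0.0399] [[629.0, 182.3], [96.5, 105.1], 83.9]
scene rails [368. 250.] 262 [0.6267 0.0809 0.0404] [[620.7, 82.9], [28.2, 102.9], 79.8]
scene rails [342. 254.] 283 [0.6187 0.0117 0.0401] [[612.0, 11.2], [28.7, 103.0], 89.5]
scene bed [366. 239.] 3453 [0.5642 0.0998 0.0246] [[567.8, 120.5], [250.6, 236.8], 84.0]
scene dial [253. 212.] 134 [ 0.3899 -0.1761  0.0519] [[390.7, -176.0], [55.4, 6.2], 34.2]
scene dial [206. 250.] 436 [ 0.5232 -0.3207  0.0608] [[506.5, -317.4], [59.0, 52.5], 69.6]
```

View pics/crop.png

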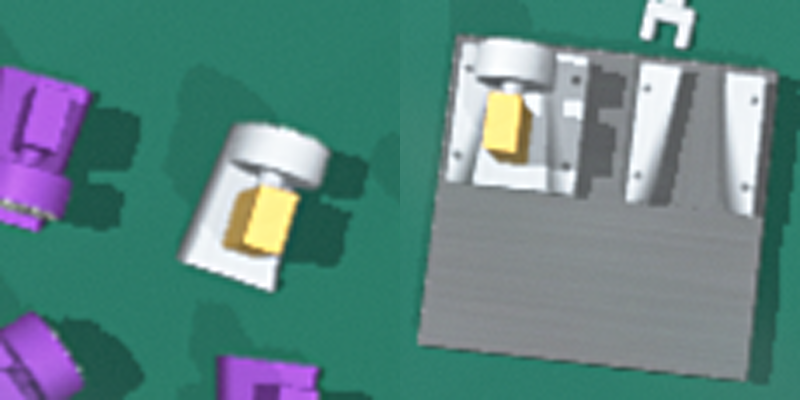

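The crop confirms it: the brass post on a grey foot, dial end up and right, is the loose holder, and the purple ones are decoys. The right way is clear.

The measured sizes match the given ones:

| Item | Measured |
|---|---|
| Bed | 250 x 231 mm, yaw about -6° |
| Loose post | 24 x 39.5 mm, top at 82 mm, centre about (0.475, -0.307), yaw about -20° |
| Free seat | about (0.616, 0.047) |

Now I'll move over to the holder.

play_rows(
  increments="-0.046 -0.024 0 0 0.085;-0.046 -0.024 0 0 0.085;-0.046 -0.024 0 0 0.085;-0.046 -0.024 0 0 0.085;-0.046 -0.024 0 0 0.085;-0.046 -0.024 0 0 0.085;-0.046 -0.024 0 0 0.085;-0.046 -0.024 0 0 0.085;-0.046 -0.024 0 0 0.085;-0.01 -0.054 0 0 0.085;-0.01 -0.054 0 0 0.085;-0.01 -0.054 0 0 0.085;-0.01 -0.054 0 0 0.085;-0.01 -0.054 0 0 0.085;-0.01 -0.054 0 0 0.085;-0.01 -0.054 0 0 0.085;-0.01 -0.054 0 0 0.085;-0.01 -0.054 0 0 0.085;-0.01 -0.054 0 0 0.085;-0.01 -0.054 0 0 0.085",
)

```text
time: 2.6
tcp_pos: [0.4656, -0.3045, 0.2422]
tool_rot: [-0.0, 0.118, 0.993, 0.0]
contact_force: [0.5, 0.0, 0.3]
gripper_width: 0.0848
grasp_force: 0.0
```

```bash
cat >> h.py <<'E'
from scipy.spatial.transform import Rotation as Ro
def to(x,y,z,yline_deg):
    o=r.get_obs();q=o["tool_rot"];R=Ro.from_quat([q[1],q[2],q[3],q[0]]).as_matrix()
    d=R.T@(np.array([x,y,z])-o["tcp_pos"])
    a=np.degrees(np.arctan2(R[1,1],R[0,1])); t=(a-yline_deg+90)%180-90
    print("t",round(o["time"],2),"tcp",o["tcp_pos"].round(4),"yline",a.round(2),"tilt",R[:,2].round(3),"tool shift",d.round(4),"turn",np.radians(t).round(4),"F",o["contact_force"].round(1),"w",round(o["gripper_width"],4),"gf",round(o["grasp_force"],1),"q7",o["joint_positions"][6].round(2))
E
python3 - <<'E'
from h import *
to(.475,-.3075,.2,70)
E
```

```text
t 2.6 tcp [ 0.4656 -0.3045  0.2422] yline 76.44 tilt [-0.  0. -1.] tool shift [-0.0099 -0.0008  0.0422] turn 0.1124 F [0.5 0.  0.3] w 0.0848 gf 0.0 q7 1.92
```

play_rows(
  increments="-0.005 0 0.02 0.056 0.085;-0.005 0 0.022 0.056 0.085;0 0 0 0 0.085;0 0 0 0 0.085",
)

```text
time: 3.1
tcp_pos: [0.4756, -0.3054, 0.2009]
tool_rot: [0.0, 0.173, 0.985, -0.0]
contact_force: [0.2, -0.8, 0.2]
gripper_width: 0.0851
grasp_force: 0.0
```

Run:
```python
from h import *
to(.475,-.3075,.055,70)
im,d,W=cloud("wrist");save("w1.png",im)
hsv=cv2.cvtColor(im,cv2.COLOR_RGB2HSV)
b=(hsv[...,0]>15)&(hsv[...,0]<32)&(hsv[...,1]>110)&(W[...,2]>.076)&(W[...,2]<.088)
P=W[b];print(len(P),P.mean(0).round(4),cv2.minAreaRect((P[:,:2]*1000).astype(np.float32)))
```

```text
t 3.1 tcp [ 0.4756 -0.3054  0.2009] yline 70.09 tilt [ 0. -0. -1.] tool shift [-1.000e-04 -2.100e-03  1.459e-01] turn 0.0016 F [ 0.2 -0.8  0.2] w 0.0851 gf 0.0 q7 1.84
53 [ 0.4545 -0.2992  0.0789] ((454.4532470703125, -299.39935302734375), (20.552221298217773, 0.8461510539054871), 71.94488525390625)
```

View pics/w1.png

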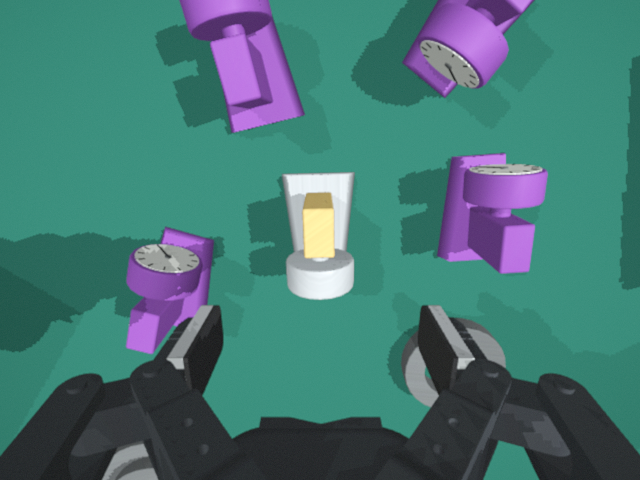

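The wrist view shows the loose post at (318,225), centred between the fingers. The purple ones are well outside the finger span. The rear edge puts the post's centre at about (0.474, -0.3065), so I'll go down and grip.

play_rows(
  increments="0.001 -0.001 0.04 0 0.075;0 0 0.04 0 0.075;0 0 0.03 0 0.075;0 0 0.02 0 0.075;0 0 0.016 0 0.075;0 0 0 0 0.075;0 0 0 0 0;0 0 0 0 0;0 0 0 0 0;0 0 0 0 0;0 0 0 0 0;0 0 0 0 0;0 0 0 0 0",
  grip_force=60,
)

```text
time: 4.78
tcp_pos: [0.4747, -0.3061, 0.055]
tool_rot: [0.0, 0.174, 0.985, -0.0]
contact_force: [-0.7, 1.6, 8.0]
gripper_width: 0.0234
grasp_force: 58.4
```

play_rows(
  increments="0 0 -0.01 0 0;0 0 -0.03 0 0;0 0 -0.04 0 0;0 0 -0.04 0 0;0 0 -0.01 0 0;0 0 0 0 0;0 0 0 0 0",
)

```text
time: 5.65
tcp_pos: [0.4737, -0.3055, 0.1828]
tool_rot: [-0.001, 0.173, 0.985, 0.0]
contact_force: [-0.2, 0.1, -6.1]
gripper_width: 0.0235
grasp_force: 59.6
```

Run:
```python
from h import *
to(.4868,.0608,.13,84)
```

```text
t 5.65 tcp [ 0.4737 -0.3055  0.1828] yline 70.02 tilt [-0.002  0.001 -1.   ] tool shift [0.1127 0.3488 0.0532] turn -0.244 F [-0.2  0.1 -6.1] w 0.0235 gf 59.6 q7 1.85
```

play_rows(
  increments="0.005 0.015 0 0 0;0.011 0.035 0 0 0;0.012 0.037 0 0 0;0.012 0.037 0 0 0;0.012 0.037 0 0 0;0.012 0.037 0 0 0;0.012 0.037 0 0 0;0.012 0.037 0 0 0;0.012 0.037 0 0 0;0.008 0.025 0 0 0;0.005 0.015 0 0 0;0 0 0 -0.08 0;0 0 0 -0.1 0;0 0 0 -0.064 0;0 0 0.03 0 0;0 0 0.02 0 0;0 0 0 0 0;0 0 0 0 0",
)

```text
time: 7.9
tcp_pos: [0.4876, 0.0605, 0.1348]
tool_rot: [0.0, 0.053, 0.999, -0.0]
contact_force: [1.5, 0.2, -6.4]
gripper_width: 0.0232
grasp_force: 59.9
```

Run:
```python
from h import *
to(.4868,.0608,.082,84)
im,d,W=cloud("scene");save("s2.png",cv2.resize(im[170:320,280:480],(800,600),interpolation=2))
hsv=cv2.cvtColor(im,cv2.COLOR_RGB2HSV)
b=((hsv[...,0]>15)&(hsv[...,0]<32)&(hsv[...,1]>110)&(hsv[...,2]>100)).astype(np.uint8)
V=(hsv[...,1]<60)&(hsv[...,2]>120)
o=r.get_obs()["tcp_pos"]
s=V&(np.hypot(W[...,0]-o[0],W[...,1]-o[1])<.1)&(W[...,2]>.06)
k,l,st,c=cv2.connectedComponentsWithStats(s.astype(np.uint8))
for i in range(1,k):
    if st[i,4]>50:
        P=W[l==i];print(c[i].round(),st[i,4],P.mean(0).round(4),np.nanpercentile(P[:,2],[1,99]).round(3),cv2.minAreaRect((P[:,:2]*1000).astype(np.float32)))
```

```text
t 7.9 tcp [0.4876 0.0605 0.1348] yline 83.97 tilt [ 0. -0. -1.] tool shift [0.0009 0.0002 0.0528] turn -0.0005 F [ 1.5  0.2 -6.4] w 0.0232 gf 59.9 q7 1.33
[345.  42.] 3813 [0.4901 0.054  0.5259] [0.45  0.597] ((473.5584411621094, 58.124210357666016), (142.53720092773438, 108.18277740478516), 8.165661811828613)
[351. 106.] 105 [0.5299 0.0553 0.3997] [0.394 0.404] ((528.5670776367188, 58.63945770263672), (54.21644973754883, 14.861075401306152), 84.68050384521484)
[349. 123.] 614 [0.525  0.0553 0.3547] [0.328 0.386] ((513.0607299804688, 49.94893264770508), (90.58656311035156, 39.65156936645508), 71.65686798095703)
[345. 206.] 724 [0.5297 0.05   0.1222] [0.081 0.161] ((500.60205078125, 57.27587127685547), (59.32710266113281, 107.54266357421875), 85.42434692382812)
```

View pics/s2.png

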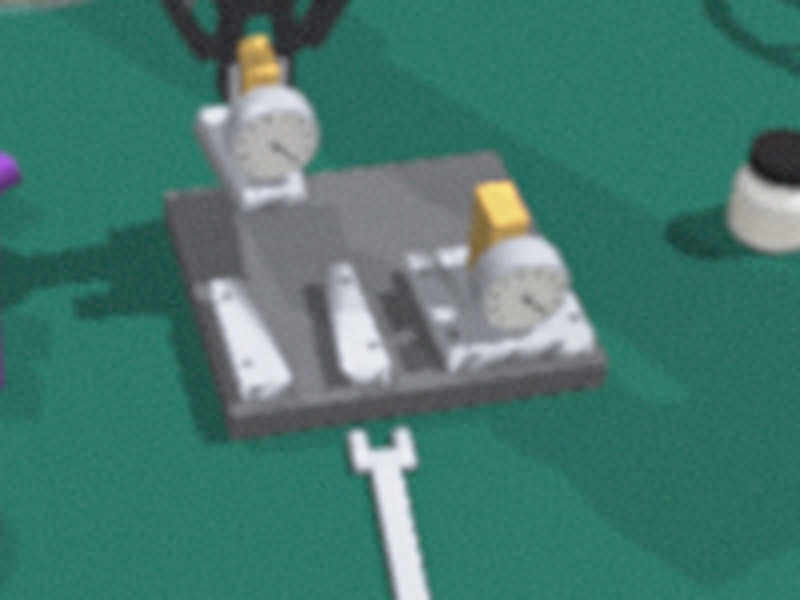

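The scene crop shows the holder upright in the grip over the landing, dial towards the free way. Its foot centre is at about (0.501, 0.057), as intended. Lowering now.

play_rows(
  increments="0 0 0.02 0 0;0 0 0.02 0 0;0 0 0.008 0 0;0 0 0.004 0 0;0 0 0.002 0 0;0 0 0 0 0;0 0 0 0 0",
)

```text
time: 8.82
tcp_pos: [0.4876, 0.0606, 0.0806]
tool_rot: [0.0, 0.052, 0.999, 0.0]
contact_force: [0.4, -0.1, -5.6]
gripper_width: 0.0233
grasp_force: 59.8
```

play_rows(
  increments="0 0 0.001 0 0;0 0 0.001 0 0;0 0 0 0 0;0 0 0 0 0",
)

```text
time: 9.32
tcp_pos: [0.4879, 0.0606, 0.079]
tool_rot: [0.001, 0.052, 0.999, 0.0]
contact_force: [-3.0, 0.1, 10.9]
gripper_width: 0.0233
grasp_force: 61.8
```

On the landing. I'll let go so the foot settles level, then check alignment with the camera.

play_rows(
  increments="0 0 0 0 0.045;0 0 0 0 0.045;0 0 0 0 0.045;0 0 0 0 0.045;0 0 -0.001 0 0.045",
)

```text
time: 9.95
tcp_pos: [0.4874, 0.0606, 0.0793]
tool_rot: [-0.0, 0.052, 0.999, -0.0]
contact_force: [-0.4, 0.2, -0.3]
gripper_width: 0.0449
grasp_force: 0.0
```

```bash
cat > m.py <<'E'
from h import *
to(.4868,.0608,.08,84)
# rail / foot / brass edges, both views
for n in("top","scene"):
    im,d,W=cloud(n);hsv=cv2.cvtColor(im,cv2.COLOR_RGB2HSV)
    V=(hsv[...,1]<60)&(hsv[...,2]>140)
    b=np.array([.5685,.1207]);X=np.array([.9945,-.1045]);Y=np.array([.1045,.9945])
    D=W[...,:2]-b-55e-3*X+68e-3*Y; lx=D@X*1000; ly=D@Y*1000; z=W[...,2]*1000
    for nm,zz in(("foot/rail top",(36,44)),("dial",(45,106))):
        s=V&(z>zz[0])&(z<zz[1])&(abs(ly)<60)&(lx>-190)&(lx<60)
        for a in range(-170,55,15):
            q=s&(lx>=a)&(lx<a+15)
            if q.sum()>6: print(n,nm,a,q.sum(),"ly",np.percentile(ly[q],[2,50,98]).round(1), "gap",(lambda v:(v[v<0].max().round(1) if (v<0).any() else None, v[v>0].min().round(1) if (v>0).any() else None))(ly[q]))
E
python3 m.py
```

```text
t 9.95 tcp [0.4874 0.0606 0.0793] yline 84.0 tilt [-0. -0. -1.] tool shift [ 0.0006  0.0001 -0.0007] turn -0.0001 F [-0.4  0.2 -0.3] w 0.0449 gf 0.0 q7 1.34
top foot/rail top -35 28 ly [-46.4  33.3  46.2] gap (np.float64(-40.5), np.float64(25.5))
top foot/rail top -20 62 ly [-45.1  30.5  45.6] gap (np.float64(-33.6), np.float64(23.6))
top foot/rail top -5 92 ly [-46.1 -23.4  44.1] gap (np.float64(-21.6), np.float64(23.0))
top foot/rail top 10 84 ly [-45.4  24.2  45.6] gap (np.float64(-22.4), np.float64(21.7))
top foot/rail top 25 98 ly [-45.3  20.7  45.6] gap (np.float64(-20.8), np.float64(19.1))
top foot/rail top 40 68 ly [-44.   19.6  46.2] gap (np.float64(-19.9), np.float64(19.3))
scene foot/rail top -170 18 ly [-31.8 -23.  -10.3] gap (np.float64(-10.1), None)
scene foot/rail top -155 15 ly [-28.8 -24.8 -16.6] gap (np.float64(-16.0), None)
scene foot/rail top -140 8 ly [-27.5 -24.5 -21.6] gap (np.float64(-21.4), None)
scene foot/rail top -95 21 ly [-22.1 -13.7  20.1] gap (np.float64(-3.5), np.float64(2.3))
scene foot/rail top -80 57 ly [-19.   -1.   17.4] gap (np.float64(-0.9), np
[... 372 characters left out ...]
64(24.8))
scene foot/rail top -5 73 ly [-46.  -21.4  46. ] gap (np.float64(-21.4), np.float64(22.2))
scene foot/rail top 10 85 ly [-46.2 -22.1  46.1] gap (np.float64(-21.0), np.float64(21.4))
scene foot/rail top 25 96 ly [-46.7 -19.3  45.5] gap (np.float64(-18.3), np.float64(20.4))
scene foot/rail top 40 74 ly [-45.6  -0.   45.5] gap (np.float64(-17.9), np.float64(17.8))
scene dial -125 11 ly [-28.1  -0.6  25.9] gap (np.float64(-0.6), np.float64(2.8))
scene dial -110 13 ly [-27.9  -9.6  14.7] gap (np.float64(-4.2), np.float64(6.9))
scene dial -95 68 ly [-28.2  -3.5  24.4] gap (np.float64(-1.5), np.float64(0.3))
scene dial -80 308 ly [-27.6  -1.5  26.5] gap (np.float64(-0.1), np.float64(0.8))
```

The rails are symmetric about my way line (±46 mm), and the foot is about 0.7 mm off it and parallel. I'll regrip lightly and slide in most of the way.

play_rows(
  increments="0 0 0 0 0;0 0 0 0 0;0 0 0 0 0;0 0 0 0 0;0 0 0 0 0;-0.005 0 0 0 0;-0.008 0 0 0 0;-0.008 0 0 0 0;-0.008 0 0 0 0;-0.008 0 0 0 0;-0.008 0 0 0 0;-0.005 0 0 0 0;0 0 0 0 0",
  grip_force=25,
)

```text
time: 11.68
tcp_pos: [0.5377, 0.0553, 0.0794]
tool_rot: [0.0, 0.052, 0.999, 0.0]
contact_force: [3.2, -1.3, 4.9]
gripper_width: 0.0237
grasp_force: 25.0
```

Run:
```python
from h import *
to(.6161-.015*.9945,.0473+.015*.1045,.0793,84)
```

```text
t 11.68 tcp [0.5377 0.0553 0.0794] yline 83.99 tilt [ 0.001  0.    -1.   ] tool shift [-0.0638  0.0002  0.0001] turn -0.0002 F [ 3.2 -1.3  4.9] w 0.0237 gf 25.0 q7 1.37
```

play_rows(
  increments="-0.005 0 0 0 0;-0.008 0 0 0 0;-0.008 0 0 0 0;-0.008 0 0 0 0;-0.008 0 0 0 0;-0.006 0 0 0 0;-0.004 0 0 0 0;0 0 0 0 0;0 0 0 0 0",
)

```text
time: 12.8
tcp_pos: [0.5842, 0.0504, 0.0794]
tool_rot: [0.0, 0.052, 0.999, 0.0]
contact_force: [2.2, -0.2, 4.6]
gripper_width: 0.0239
grasp_force: 25.0
```

Run:
```python
from h import *
to(.6161-.015*.9945,.0473+.015*.1045,.0793,84)
```

```text
t 12.8 tcp [0.5842 0.0504 0.0794] yline 83.99 tilt [ 0.001 -0.    -1.   ] tool shift [-0.0171  0.0002  0.0001] turn -0.0002 F [ 2.2 -0.2  4.6] w 0.0239 gf 25.0 q7 1.39
```

play_rows(
  increments="0 0 0 0 0.06;0 0 0 0 0.06;0 0 0 0 0.06;0 0 0 0 0.06;0.02 0 0 0 0.06;0.03 0 0 0 0.06;0 0 0 0 0;0 0 0 0 0;0 0 0 0 0;0 0 0 0 0;0 0 0 0 0;0 0 0.008 0 0;0 0 0.008 0 0;0 0 0 0 0",
)

```text
time: 14.55
tcp_pos: [0.5337, 0.0556, 0.0624]
tool_rot: [-0.001, 0.052, 0.999, -0.0]
contact_force: [0.0, 0.6, 0.5]
gripper_width: 0.0
grasp_force: 0.0
```

```bash
python3 m.py | grep -v rail
python3 - <<'E'
from h import *
im,d,W=cloud("top")
hsv=cv2.cvtColor(im,cv2.COLOR_RGB2HSV)
for n in ("scene",):
    im,d,W=cloud(n);hsv=cv2.cvtColor(im,cv2.COLOR_RGB2HSV)
    b=((hsv[...,0]>15)&(hsv[...,0]<32)&(hsv[...,1]>110)&(hsv[...,2]>100)).astype(np.uint8)
    k,l,s,c=cv2.connectedComponentsWithStats(b)
    for i in range(1,k):
        if 20<s[i,4]<2000:
            P=W[l==i];T=P[P[:,2]>np.nanmax(P[:,2])-.006];T2=(T[:,:2]-[.6161,.0473])@np.array([[.9945,.1045],[-.1045,.9945]])
            print(c[i].round(),T[:,2].mean().round(4),(T2.min(0)*1000).round(1),(T2.max(0)*1000).round(1))
E
```

```text
t 14.55 tcp [0.5337 0.0556 0.0624] yline 83.99 tilt [-0.001 -0.    -1.   ] tool shift [ 0.0472  0.0003 -0.0175] turn -0.0001 F [0.  0.6 0.5] w 0.0 gf 0.0 q7 1.37
scene dial -20 7 ly [-11.1   1.2   8.2] gap (np.float64(-1.9), np.float64(1.2))
scene dial -5 63 ly [-29.9  -9.2  22.6] gap (np.float64(-1.2), np.float64(0.1))
scene dial 10 311 ly [-29.7  -2.5  25.4] gap (np.float64(-0.0), np.float64(0.1))
scene dial 25 70 ly [-24.2  -4.   23.6] gap (np.float64(-0.1), np.float64(0.6))
[350. 225.] 0.1071 [-52.7 -13.1] [-14.3   8. ]
[404. 223.] 0.1062 [-36.3 123.5] [  5.6 147.7]
```

Relative to the fitted one, the holder is about 18 mm short and upright. Now I'll push low on the back of the post with the closed fingers.

play_rows(
  increments="-0.006 0 0 0 0;-0.006 0 0 0 0;-0.004 0 0 0 0;-0.004 0 0 0 0;-0.004 0 0 0 0;-0.004 0 0 0 0;-0.003 0 0 0 0;-0.002 0 0 0 0;0 0 0 0 0",
)

```text
time: 15.88
tcp_pos: [0.5672, 0.0521, 0.0633]
tool_rot: [0.0, 0.052, 0.999, -0.0]
contact_force: [0.0, 0.2, -0.1]
gripper_width: -0.0
grasp_force: 0.0
```

play_rows(
  increments="-0.001 0 0 0 0;-0.001 0 0 0 0;-0.001 0 0 0 0;0 0 0 0 0",
)

```text
time: 16.38
tcp_pos: [0.5694, 0.052, 0.0632]
tool_rot: [-0.001, 0.052, 0.999, -0.0]
contact_force: [-4.4, 0.5, 1.7]
gripper_width: -0.0003
grasp_force: 0.0
```

```bash
cat > b.py <<'E'
from h import *
to(.6161-.046*.9945,.0473+.046*.1045,.0633,84)
im,d,W=cloud("scene");hsv=cv2.cvtColor(im,cv2.COLOR_RGB2HSV)
b=((hsv[...,0]>15)&(hsv[...,0]<32)&(hsv[...,1]>110)&(hsv[...,2]>100)).astype(np.uint8)
k,l,s,c=cv2.connectedComponentsWithStats(b)
for i in range(1,k):
    if 20<s[i,4]<2000:
        P=W[l==i];T=P[P[:,2]>np.nanmax(P[:,2])-.006];T2=(T[:,:2]-[.6161,.0473])@np.array([[.9945,.1045],[-.1045,.9945]])
        print(c[i].round(),T[:,2].mean().round(4),(T2.min(0)*1000).round(1),(T2.max(0)*1000).round(1))
save("s_b.png",cv2.resize(im[190:280,320:440],(800,600),interpolation=2))
E
python3 b.py
```

```text
t 16.38 tcp [0.5694 0.052  0.0632] yline 84.0 tilt [-0.001 -0.    -1.   ] tool shift [-0.0009  0.0002 -0.0001] turn 0.0 F [-4.4  0.5  1.7] w -0.0003 gf 0.0 q7 1.39
[404. 223.] 0.1064 [-35.1 122.9] [  7.5 147.5]
[353. 229.] 0.1064 [-37.6 -11.6] [ 7.2 10.5]
```

play_rows(
  increments="-0.001 0 0 0 0;-0.001 0 0 0 0;0 0 0 0 0;0 0 0 0 0",
)

```text
time: 16.92
tcp_pos: [0.5695, 0.0518, 0.0626]
tool_rot: [-0.003, 0.052, 0.999, -0.0]
contact_force: [-15.6, 1.3, 3.5]
gripper_width: 0.0001
grasp_force: 0.0
```

play_rows(
  increments="-0.001 0 0 0 0;0 0 0 0 0;0 0 0 0 0",
)

```text
time: 17.3
tcp_pos: [0.5696, 0.0518, 0.0624]
tool_rot: [-0.003, 0.052, 0.999, -0.0]
contact_force: [-20.6, 2.7, 5.5]
gripper_width: 0.0
grasp_force: 0.0
```

```bash
python3 b.py
```

```text
t 17.3 tcp [0.5696 0.0518 0.0624] yline 84.02 tilt [-0.007 -0.    -1.   ] tool shift [-0.0007  0.0004 -0.0009] turn 0.0004 F [-20.6   2.7   5.5] w 0.0 gf 0.0 q7 1.39
[404. 223.] 0.1065 [-36.5 124. ] [  7.3 147.5]
[353. 229.] 0.1068 [-38.4 -12.1] [ 6.2 10.3]
```

View pics/s_b.png

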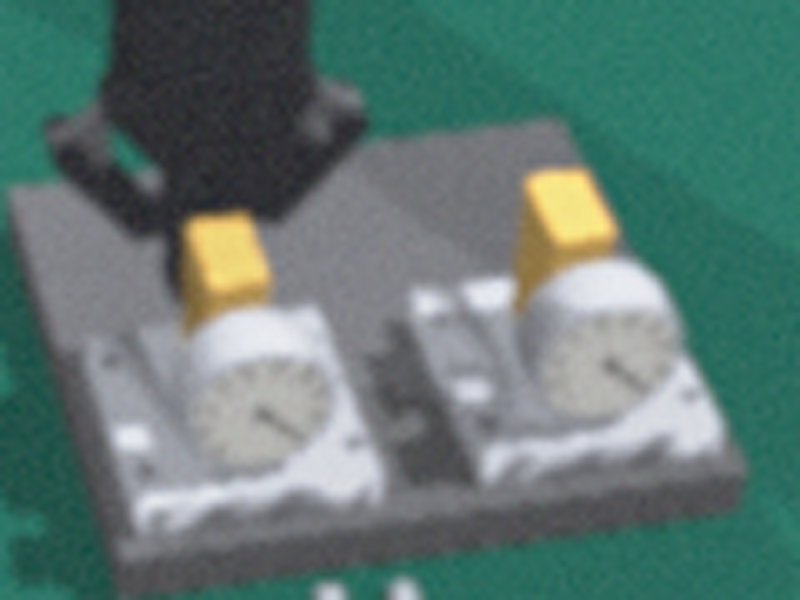

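The crop shows the loose holder seated like the fitted one, tail at the mouth, and a 20 N push moves it no further. I'll back off and compare it with the fitted one more precisely.

play_rows(
  increments="0.004 0 0 0 0;0.02 0 0 0 0;0.03 0 0 0 0;0 0 -0.05 0 0;0 0 -0.05 0 0;0 0 0 0 0",
)

```text
time: 18.1
tcp_pos: [0.5214, 0.0574, 0.1668]
tool_rot: [0.003, 0.053, 0.999, 0.001]
contact_force: [-0.7, 0.3, -0.8]
gripper_width: 0.0
grasp_force: 0.0
```

Run:
```python
from h import *
to(.6161,.0473,.2,84)
A={}
M=np.array([[.9945,.1045],[-.1045,.9945]])
for n in("scene","top"):
  for _ in range(6):
    im,d,W=cloud(n);hsv=cv2.cvtColor(im,cv2.COLOR_RGB2HSV)
    L=(W[...,:2]-[.6161,.0473])@M*1000; z=W[...,2]*1000
    V=(hsv[...,1]<60)&(hsv[...,2]>120)
    B=(hsv[...,0]>15)&(hsv[...,0]<32)&(hsv[...,1]>110)&(hsv[...,2]>100)
    for h,y0 in(("loose",0),("fitted",136)):
        near=(abs(L[...,1]-y0)<45)&(abs(L[...,0])<70)
        for nm,s in(("posttop",B&near&(z>101)),("dial",V&near&(z>50)&(z<110)),("brass",B&near)):
            P=L[s]-[0,y0]
            if len(P)>15: A.setdefault((n,nm,h),[]).append(np.r_[len(P),P.mean(0),np.percentile(P,2,0),np.percentile(P,98,0),z[s].mean()])
for k,v in sorted(A.items()): print(k,np.mean(v,0).round(1))
```

```text
t 18.1 tcp [0.5214 0.0574 0.1668] yline 83.97 tilt [ 0.007  0.001 -1.   ] tool shift [-0.0955 -0.     -0.0326] turn -0.0005 F [-0.7  0.3 -0.8] w 0.0 gf 0.0 q7 1.34
('scene', 'brass', 'fitted') [163.2 -12.6  -4.3 -33.3 -12.8   5.1  10.1  99.3]
('scene', 'brass', 'loose') [135.8 -10.5  -3.2 -32.3 -12.3   6.    9.7 102.4]
('scene', 'dial', 'fitted') [448.3  36.4  -3.6   9.9 -28.8  44.9  24.8  83.6]
('scene', 'dial', 'loose') [464.7  37.1  -2.3  14.9 -28.5  45.2  26.   83.9]
('scene', 'posttop', 'fitted') [105.2 -13.1  -1.5 -34.6 -12.4   5.1  10.5 105.8]
('scene', 'posttop', 'loose') [101.5 -11.8  -1.6 -32.7 -12.    6.1   9.8 105.9]
('top', 'brass', 'fitted') [ 35.7 -20.2  -3.4 -35.2 -11.9   4.1   9.3 100.6]
('top', 'dial', 'fitted') [250.5  26.2   0.3 -35.  -26.5  42.2  26.7  93.8]
('top', 'dial', 'loose') [30.5 35.9  9.1 12.2 -7.7 42.3 27.4 98.2]
('top', 'posttop', 'fitted') [ 26.7 -17.6  -4.  -34.9 -11.9   4.2   9.2 104.5]
```

Compared with the fitted holder, the loose one sits within about 1 mm in x, y and height (post top at 105.9 against 105.8 mm). That means it is seated, so I'll hand in.

```bash
python3 -c "
from bench import r
print(r.finish_job())"
```

```text
the job is handed in; nothing more can be done
None
```

The loose holder is wedged in the free right-hand way, upright, released and within about 1 mm of the seat judging by the fitted holder; the job was handed in at about 19 s, and no pass/fail result was returned.

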